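# Unstack a toy-crane kit into its trays

## Task

Two little piles of wooden toy-crane parts stand on the workshop bench. Take them apart from the top, one piece at a time, and lay every piece upright and flat inside the rim of the tray made for it: the long chassis in the long tray, the square deck in the square tray, the round turntable in the larger round tray, the hexagonal counterweight in the hexagonal tray and the small post, foot down, in the smaller round tray. Do not let any piece topple over.

Things in the scene. Friction and masses are not known exactly. Their poses are not given: they have to be found in the camera images.
- chassis: Chassis of the toy crane: long plain mid-brown wooden block, 110 x 54 x 26 mm (x, y, z), about 95 g. Lies flat on the bench with another piece standing on its middle. Origin: centre of the underside, z up through the piece. Long side along its x.
- deck: Deck: square mid-brown wooden block, 64 x 64 x 26 mm, about 65 g. Lies flat on the bench with another piece standing on its middle. Origin: centre of the underside, z up through the piece. Sides along its x and y.
- turntable: Turntable: round light-wood disc, 52 mm across, 26 mm high, about 35 g. Starts lying on the chassis or on the deck, with the post standing on it. Origin: centre of the underside, z up through the piece. 
- weight: Counterweight: hexagonal light-wood block, 46 mm across flats (53 mm across corners), 26 mm high, about 30 g. Starts lying on the other of chassis and deck. Origin: centre of the underside, z up through the piece. Its flats face along +-x and every 60 degrees from there.
- post: Post: small turned mid-brown wooden peg, 42 mm high, 28 mm across, with a foot 36 mm across and 8 mm high (tapering to 28 mm at 10 mm), about 25 g. Starts upright on the turntable, the top of the pile. Origin: centre of the underside, z up through the piece. 
- tray_long: Long tray, for the chassis. Fixed. Plywood floor 4 mm thick with a raised darker wooden rim, 6 mm wide, its top 9 mm above the bench (5 mm above the tray floor). Origin: centre of the underside, on the bench; the floor on which the piece rests is at z = +4 mm. Inside 126 x 70 mm, long side along its x.
- tray_square: Square tray, for the deck. Fixed. Plywood floor 4 mm thick with a raised darker wooden rim, 6 mm wide, its top 9 mm above the bench (5 mm above the tray floor). Origin: centre of the underside, on the bench; the floor on which the piece rests is at z = +4 mm. Inside 80 x 80 mm, sides along x and y.
- tray_round: Larger round tray, for the turntable. Fixed. Plywood floor 4 mm thick with a raised darker wooden rim, 6 mm wide, its top 9 mm above the bench (5 mm above the tray floor). Origin: centre of the underside, on the bench; the floor on which the piece rests is at z = +4 mm. Inside 68 mm across.
- tray_hex: Hexagonal tray, for the counterweight. Fixed. Plywood floor 4 mm thick with a raised darker wooden rim, 6 mm wide, its top 9 mm above the bench (5 mm above the tray floor). Origin: centre of the underside, on the bench; the floor on which the piece rests is at z = +4 mm. Inside 62 mm across flats; flats face along +-x and every 60 degrees. The counterweight fits in it at any yaw.
- tray_small: Smaller round tray, for the post. Fixed. Plywood floor 4 mm thick with a raised darker wooden rim, 6 mm wide, its top 9 mm above the bench (5 mm above the tray floor). Origin: centre of the underside, on the bench; the floor on which the piece rests is at z = +4 mm. Inside 52 mm across.

How it is judged:
At the end, for the whole second after the job is handed in: Each of the five pieces lies in its own tray: its underside on the tray floor (1 to 7 mm above the tray's underside), its centre within 14 mm of the tray's centre horizontally, upright within 0.08 rad, released and at rest (under 20 mm/s and 0.2 rad/s) (horizontal distance between chassis and tray_long below 0.014 m and z of chassis in the frame of tray_long between 0.001 and 0.007 m and angle between each of chassis, deck, turntable, weight, post's own z axis and vertical below 0.08 rad and linear speed of each of chassis, deck, turntable, weight, post below 0.02 m/s and angular speed of each of chassis, deck, turntable, weight, post below 0.2 rad/s and horizontal distance between deck and tray_square below 0.014 m and z of deck in the frame of tray_square between 0.001 and 0.007 m and horizontal distance between turntable and tray_round below 0.014 m and z of turntable in the frame of tray_round between 0.001 and 0.007 m and horizontal distance between weight and tray_hex below 0.014 m and z of weight in the frame of tray_hex between 0.001 and 0.007 m and horizontal distance between post and tray_small below 0.014 m and z of post in the frame of tray_small between 0.001 and 0.007 m); the robot touches nothing.
It fails at once if a piece is carried off (more than 30 mm) with another piece still standing on it ((distance of chassis from where it was at the start of the episode above 0.03 m and horizontal distance between chassis and turntable below 0.035 m and z of turntable in the frame of chassis between 0.018 and 0.03 m) or (distance of chassis from where it was at the start of the episode above 0.03 m and horizontal distance between chassis and weight below 0.035 m and z of weight in the frame of chassis between 0.018 and 0.03 m) or (distance of deck from where it was at the start of the episode above 0.03 m and horizontal distance between deck and turntable below 0.035 m and z of turntable in the frame of deck between 0.018 and 0.03 m) or (distance of deck from where it was at the start of the episode above 0.03 m and horizontal distance between deck and weight below 0.035 m and z of weight in the frame of deck between 0.018 and 0.03 m) or (distance of turntable from where it was at the start of the episode above 0.03 m and horizontal distance between turntable and post below 0.035 m and z of post in the frame of turntable between 0.018 and 0.03 m)).
It fails at once if a piece topples (tilts by more than 0.8 rad) (angle between any of chassis, deck, turntable, weight, post's own z axis and vertical above 0.8 rad).
It also fails if it takes over 131 s, if anything falls off the work surface, if the arm or the gripper's body presses on something with over 40 N, if the wrist force passes 120 N, or if a joint passes its speed limit or range.

## Robot

A 6-joint arm with a two-finger parallel gripper is mounted at the origin on the work surface. World frame = base frame: x ahead of the robot, y to its left, z up, the work surface at z = 0. Lengths are in m, angles in rad, forces in N, time in s.
With the tool pointing down it reaches from about 0.3 to 0.775 m from the base axis. Payload 14.6 kg.
Tool frame: the origin (TCP) lies at the very end of the fingers, on their centre line; the grasp point (between the pads) lies 19 mm behind it; z points along the fingers, y is the line along which they close (so a half turn about z gives the same grasp; the last joint's range is limited). The gripper opens to 94 mm and grips with 3 to 60 N. Pads are 16 mm wide; open, the fingers measure 119 mm over their backs; the gripper's body (75 mm by 177 mm) begins 78 mm behind the grasp point.
Start: joints at [1.076, 0.3, 1.521, -0, 1.321, -0.067], TCP at [0.228, 0.5, 0.205] pointing down, gripper open.
Joint ranges: [-3.03, 3.03], [-0.79, 2.21], [0.23, 2.52], [-1.04, 4.18], [0, 3.07], [-2.55, 2.55]. Speed limits (rad/s): [2.22, 2.22, 2.57, 3.14, 3.14, 3.14].

## Interface

Orientations are given as [roll, pitch, yaw] about the fixed x, y, z axes, in that order (R = Rz(yaw) Ry(pitch) Rx(roll)).
In Python, from station import ctrl, cams gives the robot as it stands. The module is installed in compiled form; this text tells all that it offers.
- The arm moves only by the tool arm_command, never from a script. Its argument "plan" is a list that holds one entry, the list of rows, each a list of 7 numbers: the shift along the tool's x, y, z in normalised numbers (1 is 500 mm), then the turn, a rotation vector about the tool's x, y, z in shares of 120 degrees (1.0 is 120 degrees), then the closure, from -1 (fully open) to 1 (shut). A call has 1 to 12 rows; each row is the pose to reach, as a shift and turn from the pose commanded when the call began, along the tool's axes at that moment; what a row does not reach only later rows make up. A row lasts 1/10 s, in which the tool goes at most 50 mm and 8.59 degrees, less where a joint would pass 70% of its speed; a pose out of reach is approached as far as the arm can. Shift and turn numbers lie between -1 and 1, and a call with a number outside is refused. A call with a gripper value outside its range is refused whole. The fingers move at their own pace and stop on an object; "squeeze" is the grip in N (left out, the last holds). Time passes only in rows, so rows that repeat a pose let the fingers close. It gives the time, the measured TCP pose, the force, the opening and the grip force at its end, in the units of the state.
- ctrl.get_obs(): the state, without advancing time (a new reading comes with each control period).
- cams.camera(name): name is "side" or "top"; returns (picture, depth): 400x640x3 uint8, blue, green, red; 400x640 float32, m along the optical axis (not along the pixel's ray), 0 where there is no reading.
- cams.camera_info(name): a dict with "fx", "fy", "cx", "cy" (pixels), "dist_coeffs" ([k1, k2, p1, p2, k3] as OpenCV has them; the pictures are not rectified), "world_to_cam" (4x4, takes a point from world to camera coordinates). Camera axes: x right, y down, z forward; pixel columns grow to the right and rows downward; lengths in m; the calibration is good to about 2 mm. A picture is of the moment at which its call begins. camera_info takes no time and is no camera call.
- ctrl.hand_in(): hands the job in; it is judged then, once.
The state is a dict: "time_s": time; "qpos": joint angles; "joint_vel": joint speeds; "tau": joint torques, N m; "ee_pos": TCP position; "eef_rot": TCP orientation; "force": force on the tool from outside, world axes, zero at the start; "moment": the same for the moment, N m; "grip_width": finger opening in m; "grip_force": force on a finger pad.
Only numpy, scipy, OpenCV 4.12 (cv2) and the standard library are available. Lean on these libraries where they do the work, as an engineer would, in place of code of your own. Each camera call takes 0.05 s, during which the arm holds its last target. There are 200 camera calls.

## Working session

There is one attempt and no reset: what is moved stays moved. The work goes in short steps, Python scripts to look and compute and a tool call to move; the robot and the scene stay as the last step left them, time stands still between calls to the robot, and variables do not carry over. Pictures are saved under pics/ and viewed, at most 14 in all, crops included, and the job is handed in when it is done.

Besides the shell and the picture viewer there is one more tool, called by a JSON object that holds its "api" and its "payload", one argument or row to a line. arm_command: Moves the arm, as the interface text tells. Its arguments: {"type":"object","properties":{"plan":{"type":"array"},"squeeze":{"type":"number"}},"required":["plan"]}

```bash
mkdir -p pics
python3 - <<'E'
from station import ctrl,cams
import cv2,numpy as np
o=ctrl.get_obs();print({k:np.round(v,3).tolist() for k,v in o.items()})
for n in("top","side"):
    im,d=cams.camera(n);cv2.imwrite(f"pics/{n}0.png",im);np.save(f"pics/{n}0.npy",d)
    i=cams.camera_info(n);print({k:np.round(v,4).tolist() for k,v in i.items()})
E
```

```text
{'time_s': 0.0, 'qpos': [1.076, 0.3, 1.522, -0.0, 1.321, -0.067], 'joint_vel': [-0.001, -0.0, 0.0, 0.001, 0.002, -0.002], 'tau': [-0.001, -53.18, -35.273, 0.071, 0.024, -0.0], 'ee_pos': [0.228, 0.5, 0.205], 'eef_rot': [-3.14, -0.0, 2.714], 'force': [0.766, -0.533, -0.454], 'moment': [-0.033, -0.018, 0.031], 'grip_force': 0.0, 'grip_width': 0.094}
{'fx': 508.4642, 'fy': 508.4642, 'cx': 321.3729, 'cy': 191.0611, 'dist_coeffs': [-0.1538, 0.0, 0.0, 0.0, 0.0], 'world_to_cam': [[0.0298, -0.9995, 0.0044, -0.0277], [-0.9791, -0.0301, -0.2012, 0.5342], [0.2012, 0.0017, -0.9795, 1.2469], [0.0, 0.0, 0.0, 1.0]]}
{'fx': 363.6683, 'fy': 363.6683, 'cx': 317.7572, 'cy': 200.5378, 'dist_coeffs': [-0.0272, 0.0, 0.0, 0.0, 0.0], 'world_to_cam': [[0.8274, -0.5616, -0.008, -0.4484], [-0.4326, -0.6281, -0.6468, 0.2908], [0.3582, 0.5386, -0.7626, 0.6939], [0.0, 0.0, 0.0, 1.0]]}
```

View pics/top0.png

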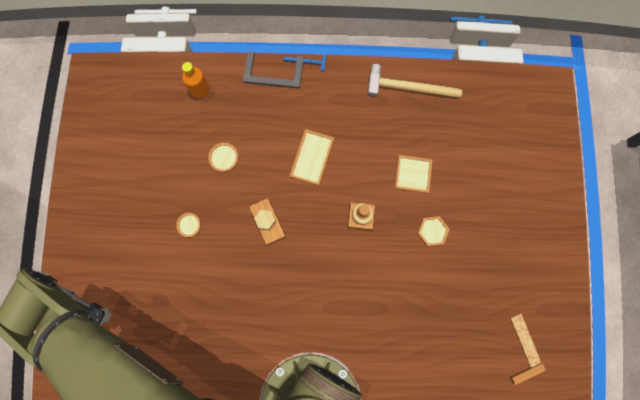

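View pics/side0.png

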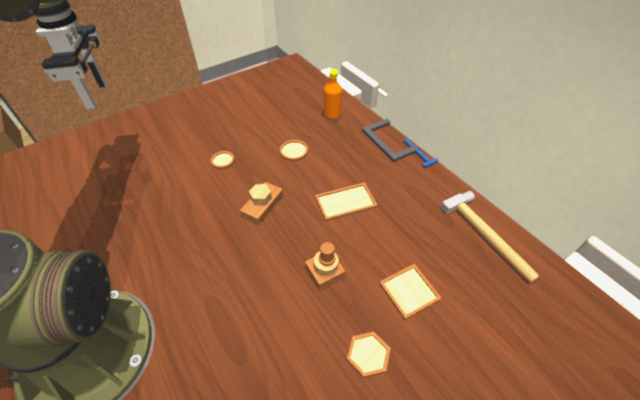

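The top view shows the weight on the chassis at (266,221), and the deck, turntable and post at (362,214). The trays are long (312,157), square (414,173), round (223,157), hex (433,231) and small (188,225). The side view shows the same layout: chassis pile at (261,200), deck pile at (325,265).

```bash
cat > h.py <<'E'
import cv2,numpy as np
from station import cams
def cam(n):
    i=cams.camera_info(n);K=np.array([[i['fx'],0,i['cx']],[0,i['fy'],i['cy']],[0,0,1]]);return K,np.array(i['dist_coeffs']),np.array(i['world_to_cam'])
def rays(n,uv):
    K,D,T=cam(n);p=cv2.undistortPoints(np.float64(uv).reshape(-1,1,2),K,D)[:,0]
    d=np.c_[p,np.ones(len(p))]@T[:3,:3];return -T[:3,:3].T@T[:3,3],d   # d has unit camera-z
def plane(n,uv,z):
    o,d=rays(n,uv);return o+d*((z-o[2])/d[:,2])[:,None]
def tri(a,b):  # pixel a in top, b in side -> point, gap
    o1,d1=rays("top",[a]);o2,d2=rays("side",[b]);d1=d1[0];d2=d2[0]
    s=np.linalg.lstsq(np.c_[d1,-d2],o2-o1,rcond=None)[0];p,q=o1+s[0]*d1,o2+s[1]*d2
    return (p+q)/2,np.linalg.norm(p-q)
def wood(im):   # tray rims, floors and pieces against the bench
    h=cv2.cvtColor(im,cv2.COLOR_BGR2HSV);return h
E
python3 - <<'E'
import cv2,numpy as np
from h import *
for n,pts in(("top",[(312,157),(306,134),(223,157),(265,218),(250,205),(258,208),(273,235),(352,222),(362,209),(357,222),(200,300),(150,150),(420,300)]),("side",[(345,200),(261,187),(265,205),(327,247),(326,263),(325,275),(200,300),(300,230)])):
    im=cv2.imread(f"pics/{n}0.png");h=cv2.cvtColor(im,cv2.COLOR_BGR2HSV)
    for p in pts:print(n,p,h[p[1],p[0]],im[p[1],p[0]])
t=cv2.imread("pics/top0.png");s=cv2.imread("pics/side0.png")
a=cv2.resize(t[185:255,230:400],None,fx=4.5,fy=4.5,interpolation=cv2.INTER_CUBIC)
b=cv2.resize(s[170:300,225:365],None,fx=2,fy=2,interpolation=cv2.INTER_CUBIC)
c=np.zeros((a.shape[0]+b.shape[0],a.shape[1],3),np.uint8);c[:a.shape[0]]=a;c[a.shape[0]:,:b.shape[1]]=b
cv2.imwrite("pics/crop.png",c);print(c.shape)
E
```

```text
top (312, 157) [ 30  59 229] [176 229 229]
top (306, 134) [ 23  82 224] [152 206 224]
top (223, 157) [ 31  59 230] [177 230 229]
top (265, 218) [ 24  84 229] [154 213 229]
top (250, 205) [ 12 159 159] [ 60 100 159]
top (258, 208) [ 15 147 220] [ 93 156 220]
top (273, 235) [ 15 144 228] [ 99 164 228]
top (352, 222) [ 15 149 216] [ 90 152 216]
top (362, 209) [ 15 149 211] [ 88 148 211]
top (357, 222) [ 17 127 141] [ 71 111 141]
top (200, 300) [ 10 163 130] [ 47  76 130]
top (150, 150) [ 11 158 150] [ 57  90 150]
top (420, 300) [ 11 158 147] [ 56  88 147]
side (345, 200) [ 30  50 246] [198 246 246]
side (261, 187) [ 27  87 246] [162 237 246]
side (265, 205) [ 13 159 213] [ 80 137 213]
side (327, 247) [ 14 160 235] [ 88 157 235]
side (326, 263) [ 13 170 214] [ 71 132 214]
side (325, 275) [ 15 132 159] [ 77 118 159]
side (200, 300) [ 11 165 155] [ 55  92 155]
side (300, 230) [ 10 166 154] [ 54  87 154]
(575, 765, 3)
```

View pics/crop.png

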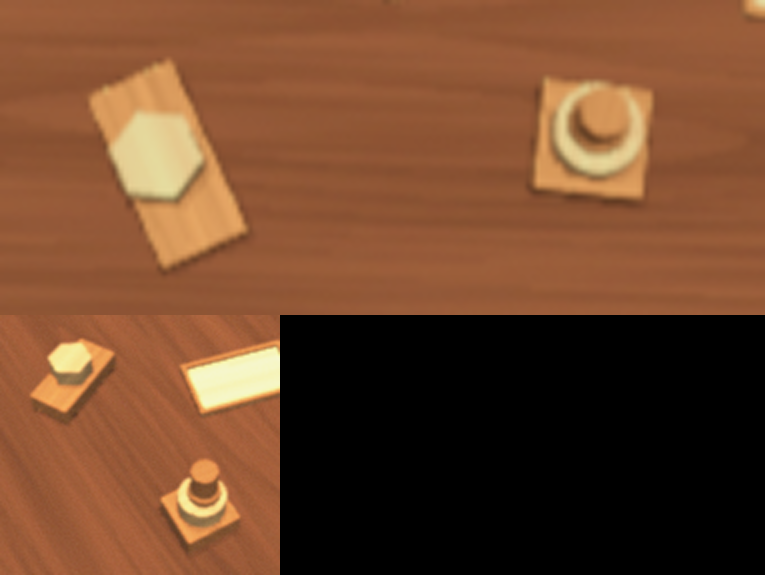

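The enlarged crop shows the upper faces clearly. The chassis corners in the top picture are near (249,206), (267,198), (285,236) and (266,245). The deck's are near (351,202), (375,205), (372,229) and (348,227), and the post top is near (364,210). Next I measure with colour masks.

```bash
cat >> h.py <<'E'
def blobs(im,roi,kind):
    h=cv2.cvtColor(cv2.resize(im,None,fx=4,fy=4,interpolation=cv2.INTER_CUBIC),cv2.COLOR_BGR2HSV).astype(int)
    H,S,V=h[...,0],h[...,1],h[...,2]
    m=(S<108)&(V>175)&(H>15) if kind=="pale" else (S>=108)&(V>180)&(H<24)
    k=np.zeros(m.shape,np.uint8);u0,v0,u1,v1=[4*x for x in roi];k[v0:v1,u0:u1]=m[v0:v1,u0:u1]
    c=max(cv2.findContours(k,cv2.RETR_EXTERNAL,cv2.CHAIN_APPROX_NONE)[0],key=cv2.contourArea)[:,0].astype(float)
    return (c+.5)/4-.5      # contour in picture pixels
def cen(c):
    m=cv2.moments(np.float32(c).reshape(-1,1,2));return np.array([m['m10']/m['m00'],m['m01']/m['m00']])
E
python3 - <<'E'
import cv2,numpy as np
from h import *
t=cv2.imread("pics/top0.png");s=cv2.imread("pics/side0.png");dt=np.load("pics/top0.npy");ds=np.load("pics/side0.npy")
np.set_printoptions(precision=4,suppress=True)
R={"long":((285,125,340,190),(310,178,382,222),"pale",.004),"square":((390,148,440,200),(375,260,445,322),"pale",.004),"round":((203,138,245,178),(275,135,312,165),"pale",.004),"hex":((415,213,455,250),(340,325,395,380),"pale",.004),"small":((172,208,205,242),(208,148,240,170),"pale",.004),
"weight":((250,205,282,236),(245,178,276,200),"pale",.052),"chassis":((245,192,292,250),(236,180,290,225),"brown",.026),
"turntable":((350,200,375,226),(308,245,345,276),"pale",.052),"deck":((344,196,380,234),(300,250,348,290),"brown",.026),"post":((356,202,374,216),(317,240,337,256),"brown",.094)}
def dep(n,d,uv):
    o,r=rays(n,[uv]);u,v=np.round(uv).astype(int);z=np.median(d[v-1:v+2,u-1:u+2]);return o+r[0]*z
for k,(a,b,kind,z) in R.items():
    ca,cb=blobs(t,a,kind),blobs(s,b,kind)
    if k in("chassis","deck","turntable"):ca,cb=[cv2.convexHull(np.float32(c))[:,0] for c in(ca,cb)]
    ma,mb=cen(ca),cen(cb);p,g=tri(ma,mb)
    print(k,"px",ma,mb,"tri",p,"gap %.4f"%g,"depth",dep("top",dt,ma),dep("side",ds,mb))
    for n,c in(("top",ca),("side",cb)):
        q=plane(n,c,z)[:,:2];r=cv2.minAreaRect(np.float32(q*1000));print("   ",n,"rect c",np.array(r[0]),"size",np.array(r[1]),"ang %.1f"%r[2],"cen",cen(q*1000))
E
```

```text
long px [311.5748 156.9448] [345.008  200.7462] tri [0.6381 0.0178 0.0047] gap 0.0001 depth [0.638  0.0178 0.0048] [0.6381 0.0176 0.0049]
    top rect c [639.1005  17.4283] size [ 71.422 127.369] ang 74.4 cen [639.0865  17.65  ]
    side rect c [640.2076  18.9958] size [ 67.4354 126.5229] ang 74.4 cen [639.8786  18.7795]
square px [413.1632 173.4762] [409.6469 290.5986] tri [ 0.6021 -0.258   0.0017] gap 0.0009 depth [ 0.6014 -0.2576  0.0028] [ 0.6019 -0.2585  0.003 ]
    top rect c [ 601.5007 -257.5854] size [81.6825 80.8146] ang 83.6 cen [ 601.3982 -257.4624]
    side rect c [ 602.2494 -257.3799] size [80.2401 79.1107] ang 83.6 cen [ 602.3113 -257.4074]
round px [223.0156 156.9121] [293.4587 149.5393] tri [0.6313 0.2577 0.0057] gap 0.0007 depth [0.6317 0.2583 0.0031] [0.6315 0.2574 0.0059]
    top rect c [631.7448 257.8421] size [67.5165 68.2191] ang 1.5 cen [631.6397 258.167 ]
    side rect c [632.2644 259.7859] size [62.8334 67.6458] ang 55.3 cen [632.9186 259.785 ]
hex px [433.042  230.8504] [368.2267 353.756 ] tri [ 0.4471 -0.3099  0.0029] gap 0.0001 depth [ 0.4468 -0.3095  0.00
[... 1507 characters left out ...]
 cen [ 469.1713 -120.2763]
deck px [361.316  215.2109] [324.7348 265.6349] tri [ 0.4804 -0.1172  0.0247] gap 0.0008 depth [ 0.4709 -0.1125  0.0823] [ 0.4709 -0.1311  0.0539]
    top rect c [ 480.2927 -117.1112] size [63.2251 65.1387] ang 85.3 cen [ 479.9962 -117.0344]
    side rect c [ 483.246  -114.6634] size [72.6608 71.5856] ang 86.0 cen [ 480.9662 -116.9413]
post px [365.178  208.4826] [326.9487 247.4311] tri [ 0.4846 -0.1203  0.0974] gap 0.0019 depth [ 0.4864 -0.1211  0.0921] [ 0.4854 -0.1176  0.0928]
    top rect c [ 484.4608 -119.2971] size [31.2508 44.2212] ang 1.7 cen [ 486.1154 -120.9073]
    side rect c [ 485.0536 -118.2382] size [29.3893 28.6726] ang 5.9 cen [ 485.0675 -118.1248]
```

```bash
cat > go.py <<'E'
# usage: go.py x y z yawdeg -> shift (mm) and turn in present tool axes
import sys,numpy as np
from station import ctrl
from scipy.spatial.transform import Rotation as Q
o=ctrl.get_obs();R=Q.from_euler('xyz',o['eef_rot']).as_matrix()
a=list(map(float,sys.argv[1:]))
print("t",o['time_s'],"pos",np.round(o['ee_pos'],4),"rot",np.round(np.degrees(o['eef_rot']),2),"w",round(float(o['grip_width']),4),"q",np.round(o['qpos'],2))
for i in range(0,len(a),4):
    x,y,z,w=a[i:i+4];G=Q.from_euler('xyz',[np.pi,0,np.radians(w)]).as_matrix()
    print(a[i:i+4],np.round(R.T@(np.array([x,y,z])-o['ee_pos'])*1000,1),np.round(Q.from_matrix(R.T@G).as_rotvec(),3))
E
python3 go.py .485 -.118 .16 155.5
```

```text
t 0.1 pos [0.2281 0.5002 0.2049] rot [-179.94   -0.    155.49] w 0.0939 q [ 1.08  0.3   1.52 -0.    1.32 -0.07]
[0.485, -0.118, 0.16, 155.5] [-490.2 -455.9   45.4] [-0.001 -0.    -0.   ]
```

Units first: shifts go in shares of 500 mm and turns go in shares of 120 degrees. So -490 mm / 500 = -0.98, -456 mm / 500 = -0.912.

{"api": "arm_command", "payload": {
  "plan": [
    [[-0.98,-0.912,0.09,0,0,0,-1],[-0.98,-0.912,0.09,0,0,0,-1],[-0.98,-0.912,0.09,0,0,0,-1],[-0.98,-0.912,0.09,0,0,0,-1],[-0.98,-0.912,0.09,0,0,0,-1],[-0.98,-0.912,0.09,0,0,0,-1],[-0.98,-0.912,0.09,0,0,0,-1],[-0.98,-0.912,0.09,0,0,0,-1],[-0.98,-0.912,0.09,0,0,0,-1],[-0.98,-0.912,0.09,0,0,0,-1],[-0.98,-0.912,0.09,0,0,0,-1],[-0.98,-0.912,0.09,0,0,0,-1]]
  ],
  "squeeze": 15
}}

```text
time_s: 1.3
ee_pos: [0.458, -0.0546, 0.165]
eef_rot: [3.142, 0.0, 2.714]
force: [1.4, 0.5, 0.1]
grip_width: 0.0939
grip_force: 0.0
```

```bash
python3 go.py .485 -.118 .12 155.5 .485 -.118 .066 155.5
```

```text
t 1.3 pos [ 0.458  -0.0546  0.165 ] rot [180.     0.   155.47] w 0.0939 q [-0.2   0.14  1.81  0.    1.19 -1.34]
[0.485, -0.118, 0.12, 155.5] [-50.9 -46.4  45. ] [ 0.  0. -0.]
[0.485, -0.118, 0.066, 155.5] [-50.9 -46.4  99. ] [ 0.  0. -0.]
```

Converted, 99 mm / 500 = 0.198, 90 mm / 500 = 0.18.

{"api": "arm_command", "payload": {
  "plan": [
    [[-0.102,-0.092,0.04,0,0,0,-1],[-0.102,-0.092,0.04,0,0,0,-1],[-0.102,-0.092,0.1,0,0,0,-1],[-0.102,-0.092,0.15,0,0,0,-1],[-0.102,-0.092,0.18,0,0,0,-1],[-0.102,-0.092,0.198,0,0,0,-1],[-0.102,-0.092,0.198,0,0,0,-1],[-0.102,-0.092,0.198,0,0,0,0],[-0.102,-0.092,0.198,0,0,0,0.3],[-0.102,-0.092,0.198,0,0,0,1],[-0.102,-0.092,0.198,0,0,0,1],[-0.102,-0.092,0.198,0,0,0,1]]
  ]
}}

```text
time_s: 2.5
ee_pos: [0.4851, -0.1155, 0.0665]
eef_rot: [3.142, 0.0, 2.714]
force: [-0.4, 0.2, -0.5]
grip_width: 0.0576
grip_force: 0.0
```

```bash
python3 go.py .4435 .339 .16 155.5
```

```text
t 2.5 pos [ 0.4851 -0.1155  0.0665] rot [1.8000e+02 2.0000e-02 1.5549e+02] w 0.0576 q [-0.31  0.35  1.8  -0.    0.98 -1.45]
[0.4435, 0.339, 0.16, 155.5] [226.4 396.3 -93.6] [ 0.  0. -0.]
```

{"api": "arm_command", "payload": {
  "plan": [
    [[0,0,0,0,0,0,1],[0,0,0,0,0,0,1],[0,0,0,0,0,0,1],[0,0,0,0,0,0,1],[0,0,0,0,0,0,1],[0,0,0,0,0,0,1]]
  ]
}}

```text
time_s: 3.1
ee_pos: [0.4851, -0.1155, 0.0662]
eef_rot: [-3.142, 0.0, 2.714]
force: [0.1, 0.4, 0.6]
grip_width: 0.0273
grip_force: 15.0
```

```bash
python3 go.py .4435 .339 .16 155.5 .4435 .339 .019 155.5
```

```text
t 3.1 pos [ 0.4851 -0.1155  0.0662] rot [-180.      0.    155.49] w 0.0273 q [-0.31  0.36  1.8  -0.    0.98 -1.45]
[0.4435, 0.339, 0.16, 155.5] [226.4 396.3 -93.8] [-0.  0. -0.]
[0.4435, 0.339, 0.019, 155.5] [226.4 396.3  47.2] [-0.  0. -0.]
```

Converted, 396 mm / 500 = 0.792, 226 mm / 500 = 0.452.

{"api": "arm_command", "payload": {
  "plan": [
    [[0,0,-0.02,0,0,0,1],[0,0,-0.08,0,0,0,1],[0,0,-0.16,0,0,0,1],[0.04,0.07,-0.188,0,0,0,1],[0.452,0.792,-0.188,0,0,0,1],[0.452,0.792,-0.188,0,0,0,1],[0.452,0.792,-0.188,0,0,0,1],[0.452,0.792,-0.188,0,0,0,1],[0.452,0.792,-0.188,0,0,0,1],[0.452,0.792,-0.188,0,0,0,1],[0.452,0.792,-0.188,0,0,0,1],[0.452,0.792,-0.188,0,0,0,1]]
  ]
}}

```text
time_s: 4.3
ee_pos: [0.4445, 0.3252, 0.1612]
eef_rot: [3.141, 0.001, 2.714]
force: [0.3, -0.1, 0.4]
grip_width: 0.0275
grip_force: 15.0
```

```bash
python3 go.py .4435 .339 .03 155.5 .4435 .339 .019 155.5
```

```text
t 4.3 pos [0.4445 0.3252 0.1612] rot [1.7996e+02 3.0000e-02 1.5549e+02] w 0.0275 q [ 0.57  0.34  1.57 -0.    1.23 -0.58]
[0.4435, 0.339, 0.03, 155.5] [  6.8  12.1 131.2] [ 0.001  0.001 -0.   ]
[0.4435, 0.339, 0.019, 155.5] [  6.8  12.1 142.2] [ 0.001  0.001 -0.   ]
```

{"api": "arm_command", "payload": {
  "plan": [
    [[0,0,0,0,0,0,1],[0,0,0,0,0,0,1],[0,0,0,0,0,0,1]]
  ]
}}

```text
time_s: 4.6
ee_pos: [0.4453, 0.3221, 0.1605]
eef_rot: [-3.141, 0.0, 2.713]
force: [0.1, -0.6, 0.1]
grip_width: 0.0273
grip_force: 15.0
```

```bash
python3 go.py .4435 .339 .03 155.5 .4435 .339 .019 155.5
```

```text
t 4.6 pos [0.4453 0.3221 0.1605] rot [-1.7999e+02  1.0000e-02  1.5545e+02] w 0.0273 q [ 0.56  0.34  1.58 -0.    1.23 -0.58]
[0.4435, 0.339, 0.03, 155.5] [  8.7  14.6 130.5] [-0.     0.    -0.001]
[0.4435, 0.339, 0.019, 155.5] [  8.7  14.6 141.5] [-0.     0.    -0.001]
```

Converted, 132 mm / 500 = 0.264, 125 mm / 500 = 0.25.

{"api": "arm_command", "payload": {
  "plan": [
    [[0.018,0.03,0,0,0,0,1],[0.018,0.03,0.08,0,0,0,1],[0.018,0.03,0.16,0,0,0,1],[0.018,0.03,0.22,0,0,0,1],[0.018,0.03,0.25,0,0,0,1],[0.018,0.03,0.264,0,0,0,1],[0.018,0.03,0.264,0,0,0,1],[0.018,0.03,0.264,0,0,0,1]]
  ]
}}

```text
time_s: 5.4
ee_pos: [0.4439, 0.3408, 0.0296]
eef_rot: [3.14, 0.001, 2.714]
force: [0.3, -0.2, -0.2]
grip_width: 0.0276
grip_force: 15.0
```

```bash
python3 go.py .4435 .339 .019 155.5
python3 - <<'E'
from station import cams
import cv2
for n in("top","side"):cv2.imwrite(f"pics/{n}1.png",cams.camera(n)[0])
s=cv2.imread("pics/side1.png");cv2.imwrite("pics/side1c.png",cv2.resize(s[60:260,130:330],None,fx=3,fy=3,interpolation=cv2.INTER_CUBIC))
E
```

```text
t 5.4 pos [0.4439 0.3408 0.0296] rot [1.7990e+02 6.0000e-02 1.5548e+02] w 0.0276 q [ 0.59  0.53  1.65  0.    0.96 -0.55]
[0.4435, 0.339, 0.019, 155.5] [-0.4 -1.8 10.6] [ 0.002  0.001 -0.   ]
```

View pics/side1c.png

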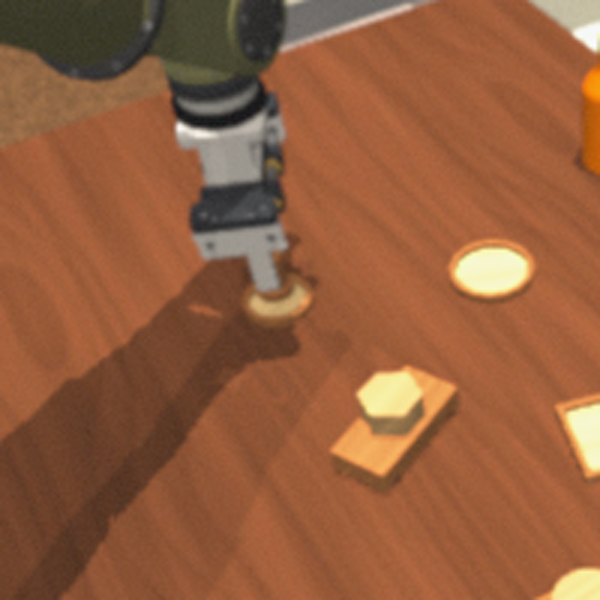

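The side crop shows the gripper with the post over the small tray, at about (278,298) in the crop, or (222,159) in the full picture. It is well centred. Lower and release.

Converted, 10 mm / 500 = 0.02, 9 mm / 500 = 0.018.

{"api": "arm_command", "payload": {
  "plan": [
    [[0,-0.002,0.008,0,0,0,1],[0,-0.002,0.014,0,0,0,1],[0,-0.002,0.018,0,0,0,1],[0,-0.002,0.02,0,0,0,1],[0,-0.002,0.02,0,0,0,1],[0,-0.002,0.02,0,0,0,1]]
  ]
}}

```text
time_s: 6.1
ee_pos: [0.4427, 0.3395, 0.0182]
eef_rot: [3.142, 0.0, 2.714]
force: [-1.4, 0.2, 1.0]
grip_width: 0.0278
grip_force: 15.0
```

Converted, -100 mm / 500 = -0.2, -60 mm / 500 = -0.12.

{"api": "arm_command", "payload": {
  "plan": [
    [[0,0,0,0,0,0,0.2],[0,0,0,0,0,0,-0.3],[0,0,0,0,0,0,-0.3],[0,0,0,0,0,0,-1],[0,0,-0.04,0,0,0,-1],[0,0,-0.12,0,0,0,-1],[0,0,-0.2,0,0,0,-1],[0,0,-0.2,0,0,0,-1],[0,0,-0.2,0,0,0,-1]]
  ]
}}

```text
time_s: 7.0
ee_pos: [0.4429, 0.3396, 0.1185]
eef_rot: [3.14, 0.001, 2.714]
force: [-1.1, 0.5, -0.6]
grip_width: 0.093
grip_force: 0.0
```

```bash
python3 - <<'E'
import cv2,numpy as np
from h import *
np.set_printoptions(precision=4,suppress=True)
t,dt=cams.camera("top");s,ds=cams.camera("side");cv2.imwrite("pics/t2.png",t);cv2.imwrite("pics/s2.png",s)
ca,cb=blobs(t,(350,198,376,230),"pale"),blobs(s,(305,248,348,280),"pale")
print(tri(cen(ca),cen(cb)))
for n,c in(("top",ca),("side",cb)):
    q=plane(n,c,.052)[:,:2]*1000;print(n,cen(q),cv2.minEnclosingCircle(np.float32(q)))
E
python3 go.py .479 -.118 .12 155.5 .479 -.118 .035 155.5
```

```text
(array([ 0.4818, -0.1183,  0.0497]), np.float64(0.0008127681427753191))
top [ 481.1297 -118.0242] ((481.3993835449219, -118.19656372070312), 25.724456787109375)
side [ 481.6692 -119.1534] ((481.4967041015625, -119.24939727783203), 24.38791275024414)
t 7.1 pos [0.4422 0.3391 0.1169] rot [-1.7990e+02 -6.0000e-02  1.5549e+02] w 0.0941 q [ 0.59  0.4   1.6   0.    1.14 -0.55]
[0.479, -0.118, 0.12, 155.5] [-223.1 -400.7   -2.7] [-0.002 -0.001 -0.   ]
[0.479, -0.118, 0.035, 155.5] [-223.2 -400.5   82.3] [-0.002 -0.001 -0.   ]
```

{"api": "arm_command", "payload": {
  "plan": [
    [[-0.452,-0.8,0,0,0,0,-1],[-0.452,-0.8,0,0,0,0,-1],[-0.452,-0.8,0,0,0,0,-1],[-0.452,-0.8,0,0,0,0,-1],[-0.452,-0.8,0,0,0,0,-1],[-0.452,-0.8,0,0,0,0,-1],[-0.452,-0.8,0,0,0,0,-1],[-0.452,-0.8,0,0,0,0,-1],[-0.452,-0.8,0,0,0,0,-1],[-0.452,-0.8,0,0,0,0,-1],[-0.452,-0.8,0,0,0,0,-1],[-0.452,-0.8,0,0,0,0,-1]]
  ]
}}

```text
time_s: 8.3
ee_pos: [0.482, -0.1172, 0.1174]
eef_rot: [3.142, -0.002, 2.714]
force: [-0.1, -0.3, -0.2]
grip_width: 0.0939
grip_force: 0.0
```

```bash
python3 go.py .4815 -.1185 .12 155.5 .4815 -.1185 .035 155.5
```

```text
t 8.3 pos [ 0.482  -0.1172  0.1174] rot [ 1.800e+02 -9.000e-02  1.555e+02] w 0.0939 q [-0.31  0.28  1.77  0.    1.1  -1.46]
[0.4815, -0.1185, 0.12, 155.5] [-0.  -1.4 -2.6] [ 0.    -0.002  0.   ]
[0.4815, -0.1185, 0.035, 155.5] [-0.2 -1.4 82.4] [ 0.    -0.002  0.   ]
```

Converted, 82 mm / 500 = 0.164, 80 mm / 500 = 0.16.

{"api": "arm_command", "payload": {
  "plan": [
    [[0,-0.002,0.05,0,0,0,-1],[0,-0.002,0.11,0,0,0,-1],[0,-0.002,0.144,0,0,0,-1],[0,-0.002,0.16,0,0,0,-1],[0,-0.002,0.164,0,0,0,-1],[0,-0.002,0.164,0,0,0,0],[0,-0.002,0.164,0,0,0,1],[0,-0.002,0.164,0,0,0,1],[0,-0.002,0.164,0,0,0,1],[0,-0.002,0.164,0,0,0,1],[0,-0.002,0.164,0,0,0,1],[0,-0.002,0.164,0,0,0,1]]
  ]
}}

```text
time_s: 9.5
ee_pos: [0.4821, -0.1192, 0.0364]
eef_rot: [3.142, 0.0, 2.714]
force: [-1.2, -0.3, 2.6]
grip_width: 0.0515
grip_force: 15.0
```

```bash
python3 go.py .632 .258 .15 155.5
```

```text
t 9.5 pos [ 0.4821 -0.1192  0.0364] rot [1.8000e+02 1.0000e-02 1.5548e+02] w 0.0515 q [-0.32  0.4   1.83 -0.    0.92 -1.46]
[0.632, 0.258, 0.15, 155.5] [  20.1  405.4 -113.6] [ 0.  0. -0.]
```

Converted, 405 mm / 500 = 0.81, -114 mm / 500 = -0.228.

{"api": "arm_command", "payload": {
  "plan": [
    [[0,0,-0.016,0,0,0,1],[0,0,-0.07,0,0,0,1],[0,0,-0.15,0,0,0,1],[0.004,0.08,-0.2,0,0,0,1],[0.04,0.81,-0.228,0,0,0,1],[0.04,0.81,-0.228,0,0,0,1],[0.04,0.81,-0.228,0,0,0,1],[0.04,0.81,-0.228,0,0,0,1],[0.04,0.81,-0.228,0,0,0,1],[0.04,0.81,-0.228,0,0,0,1],[0.04,0.81,-0.228,0,0,0,1],[0.04,0.81,-0.228,0,0,0,1]]
  ]
}}

```text
time_s: 10.7
ee_pos: [0.632, 0.2618, 0.1503]
eef_rot: [3.141, -0.0, 2.717]
force: [0.2, -0.3, -1.2]
grip_width: 0.0516
grip_force: 15.0
```

{"api": "arm_command", "payload": {
  "plan": [
    [[0,0,0,0,0,0,1],[0,0,0,0,0,0,1],[0,0,0,0,0,0,1]]
  ]
}}

```text
time_s: 11.0
ee_pos: [0.6317, 0.2565, 0.1505]
eef_rot: [-3.141, 0.0, 2.713]
force: [-0.3, -0.9, 0.4]
grip_width: 0.0514
grip_force: 15.0
```

```bash
python3 go.py .632 .258 .02 155.5 .632 .258 .0145 155.5
```

```text
t 11.0 pos [0.6317 0.2565 0.1505] rot [-179.99    0.    155.42] w 0.0514 q [ 0.33  0.64  1.15 -0.    1.35 -0.81]
[0.632, 0.258, 0.02, 155.5] [  0.4   1.5 130.5] [-0.     0.    -0.001]
[0.632, 0.258, 0.0145, 155.5] [  0.4   1.5 136. ] [-0.     0.    -0.001]
```

Converted, 136 mm / 500 = 0.272, 130 mm / 500 = 0.26.

{"api": "arm_command", "payload": {
  "plan": [
    [[0,0.002,0.08,0,0,0,1],[0,0.002,0.16,0,0,0,1],[0,0.002,0.22,0,0,0,1],[0,0.002,0.248,0,0,0,1],[0,0.002,0.26,0,0,0,1],[0,0.002,0.266,0,0,0,1],[0,0.002,0.27,0,0,0,1],[0,0.002,0.272,0,0,0,1],[0,0.002,0.272,0,0,0,1],[0,0.002,0.272,0,0,0,1]]
  ]
}}

```text
time_s: 12.0
ee_pos: [0.6324, 0.2587, 0.0148]
eef_rot: [3.141, 0.001, 2.714]
force: [-0.0, -0.2, 0.4]
grip_width: 0.0517
grip_force: 15.0
```

Near the floor; lower 0.5 mm more, release, rise, and check.

Converted, -100 mm / 500 = -0.2, -60 mm / 500 = -0.12.

{"api": "arm_command", "payload": {
  "plan": [
    [[0,0,0.001,0,0,0,1],[0,0,0.001,0,0,0,0.2],[0,0,0.001,0,0,0,-0.6],[0,0,0.001,0,0,0,-0.6],[0,0,0.001,0,0,0,-1],[0,0,-0.04,0,0,0,-1],[0,0,-0.12,0,0,0,-1],[0,0,-0.2,0,0,0,-1],[0,0,-0.2,0,0,0,-1],[0,0,-0.2,0,0,0,-1]]
  ]
}}

```text
time_s: 13.0
ee_pos: [0.6324, 0.2587, 0.1147]
eef_rot: [3.141, 0.001, 2.714]
force: [0.4, -0.0, -0.5]
grip_width: 0.094
grip_force: 0.0
```

```bash
python3 - <<'E'
import cv2,numpy as np
from h import *
np.set_printoptions(precision=4,suppress=True)
t,dt=cams.camera("top");s,ds=cams.camera("side");cv2.imwrite("pics/t3.png",t);cv2.imwrite("pics/s3.png",s)
ca,cb=blobs(t,(344,196,380,234),"brown"),blobs(s,(300,250,348,290),"brown")
print(tri(cen(ca),cen(cb)))
for n,c in(("top",ca),("side",cb)):
    q=plane(n,c,.026)[:,:2]*1000;print(n,cen(q),cv2.minAreaRect(np.float32(q)))
E
python3 go.py .480 -.1175 .12 175.3
```

```text
(array([ 0.4803, -0.1174,  0.0231]), np.float64(0.0007049275919269156))
top [ 479.6404 -117.0715] ((479.7358093261719, -117.09968566894531), (63.11338424682617, 63.942386627197266), 85.4771728515625)
side [ 480.2601 -117.8963] ((480.2474365234375, -117.82132720947266), (65.9993896484375, 66.92852020263672), 85.4683609008789)
t 13.1 pos [0.6317 0.2584 0.1127] rot [-1.7991e+02 -9.0000e-02  1.5549e+02] w 0.0942 q [ 0.33  0.68  1.19 -0.    1.28 -0.81]
[0.48, -0.1175, 0.12, 175.3] [ -17.9 -404.9   -6.7] [-0.001 -0.002 -0.346]
```

View pics/s3.png

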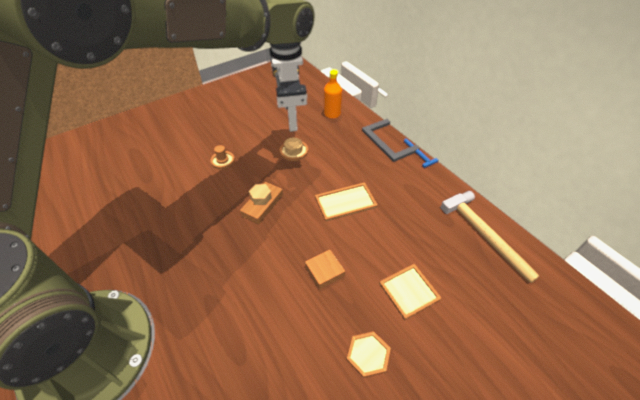

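The side picture shows the post upright in the small tray (222,156) and the turntable in the round tray (293,147). The deck is bare at (325,268). Now the deck.

Converted, -405 mm / 500 = -0.81, -18 mm / 500 = -0.036, -0.349 rad / 2.0944 = -0.1666.

{"api": "arm_command", "payload": {
  "plan": [
    [[-0.036,-0.81,-0.014,0,0,-0.1666,-1],[-0.036,-0.81,-0.014,0,0,-0.1666,-1],[-0.036,-0.81,-0.014,0,0,-0.1666,-1],[-0.036,-0.81,-0.014,0,0,-0.1666,-1],[-0.036,-0.81,-0.014,0,0,-0.1666,-1],[-0.036,-0.81,-0.014,0,0,-0.1666,-1],[-0.036,-0.81,-0.014,0,0,-0.1666,-1],[-0.036,-0.81,-0.014,0,0,-0.1666,-1],[-0.036,-0.81,-0.014,0,0,-0.1666,-1],[-0.036,-0.81,-0.014,0,0,-0.1666,-1],[-0.036,-0.81,-0.014,0,0,-0.1666,-1],[-0.036,-0.81,-0.014,0,0,-0.1666,-1]]
  ],
  "squeeze": 20
}}

```text
time_s: 14.3
ee_pos: [0.4809, -0.1161, 0.1207]
eef_rot: [3.141, -0.001, 3.065]
force: [1.0, 0.4, 0.1]
grip_width: 0.0942
grip_force: 0.0
```

Converted, 50 mm / 500 = 0.1, 30 mm / 500 = 0.06.

{"api": "arm_command", "payload": {
  "plan": [
    [[0,0,0.06,0,0,0,-1],[0,0,0.1,0,0,0,-1],[0,0,0.1,0,0,0,-1],[0,0,0.1,0,0,0,-1]]
  ]
}}

```text
time_s: 14.7
ee_pos: [0.481, -0.1167, 0.0716]
eef_rot: [3.142, -0.0, 3.064]
force: [0.3, -1.0, 0.2]
grip_width: 0.0937
grip_force: 0.0
```

```bash
python3 go.py .480 -.1175 .009 175.5
```

```text
t 14.7 pos [ 0.481  -0.1167  0.0716] rot [ 1.8000e+02 -2.0000e-02  1.7556e+02] w 0.0937 q [-0.31  0.34  1.81  0.    0.99 -1.81]
[0.48, -0.1175, 0.009, 175.5] [ 0.9 -0.9 62.6] [ 0.    -0.     0.001]
```

Converted, 62 mm / 500 = 0.124, 61 mm / 500 = 0.122.

{"api": "arm_command", "payload": {
  "plan": [
    [[0.002,-0.002,0.06,0,0,0,-1],[0.002,-0.002,0.096,0,0,0,-1],[0.002,-0.002,0.114,0,0,0,-1],[0.002,-0.002,0.122,0,0,0,-1],[0.002,-0.002,0.124,0,0,0,-1],[0.002,-0.002,0.124,0,0,0,0],[0.002,-0.002,0.124,0,0,0,1],[0.002,-0.002,0.124,0,0,0,1],[0.002,-0.002,0.124,0,0,0,1],[0.002,-0.002,0.124,0,0,0,1],[0.002,-0.002,0.124,0,0,0,1]]
  ]
}}

```text
time_s: 15.8
ee_pos: [0.4797, -0.1184, 0.0095]
eef_rot: [-3.142, 0.0, 3.063]
force: [-1.1, 0.5, 4.8]
grip_width: 0.0639
grip_force: 20.0
```

```bash
python3 go.py .602 -.2575 .10 173.6
```

```text
t 15.8 pos [ 0.4797 -0.1184  0.0095] rot [-1.8000e+02  2.0000e-02  1.7549e+02] w 0.0639 q [-0.32  0.44  1.84  0.    0.85 -1.81]
[0.602, -0.2575, 0.1, 173.6] [-132.9 -129.1  -90.5] [-0.     0.     0.033]
```

Converted, -133 mm / 500 = -0.266, -129 mm / 500 = -0.258, 0.033 rad / 2.0944 = 0.0158.

{"api": "arm_command", "payload": {
  "plan": [
    [[0,0,-0.016,0,0,0,1],[0,0,-0.07,0,0,0,1],[0,0,-0.14,0,0,0,1],[-0.04,-0.04,-0.18,0,0,0.0158,1],[-0.266,-0.258,-0.18,0,0,0.0158,1],[-0.266,-0.258,-0.18,0,0,0.0158,1],[-0.266,-0.258,-0.18,0,0,0.0158,1],[-0.266,-0.258,-0.18,0,0,0.0158,1],[-0.266,-0.258,-0.18,0,0,0.0158,1],[-0.266,-0.258,-0.18,0,0,0.0158,1]]
  ]
}}

```text
time_s: 16.8
ee_pos: [0.6013, -0.2565, 0.0992]
eef_rot: [3.141, -0.001, 3.03]
force: [-0.5, 1.1, -0.5]
grip_width: 0.0639
grip_force: 20.0
```

```bash
python3 go.py .602 -.2575 .0145 173.6
```

```text
t 16.8 pos [ 0.6013 -0.2565  0.0992] rot [ 1.7998e+02 -5.0000e-02  1.7361e+02] w 0.0639 q [-0.46  0.63  1.3   0.    1.21 -1.92]
[0.602, -0.2575, 0.0145, 173.6] [-0.8 -0.9 84.7] [ 0.    -0.001  0.   ]
```

Converted, 85 mm / 500 = 0.17, 83 mm / 500 = 0.166.

{"api": "arm_command", "payload": {
  "plan": [
    [[-0.002,-0.002,0.06,0,0,0,1],[-0.002,-0.002,0.12,0,0,0,1],[-0.002,-0.002,0.148,0,0,0,1],[-0.002,-0.002,0.16,0,0,0,1],[-0.002,-0.002,0.166,0,0,0,1],[-0.002,-0.002,0.17,0,0,0,1],[-0.002,-0.002,0.17,0,0,0,1],[-0.002,-0.002,0.17,0,0,0,1]]
  ]
}}

```text
time_s: 17.6
ee_pos: [0.6032, -0.2586, 0.015]
eef_rot: [-3.141, 0.001, 3.03]
force: [0.3, -0.1, -1.1]
grip_width: 0.0636
grip_force: 20.0
```

Converted, -90 mm / 500 = -0.18, -60 mm / 500 = -0.12.

{"api": "arm_command", "payload": {
  "plan": [
    [[0,0,0.002,0,0,0,1],[0,0,0.002,0,0,0,0.2],[0,0,0.002,0,0,0,-0.6],[0,0,0.002,0,0,0,-0.7],[0,0,0.002,0,0,0,-1],[0,0,-0.04,0,0,0,-1],[0,0,-0.12,0,0,0,-1],[0,0,-0.18,0,0,0,-1],[0,0,-0.18,0,0,0,-1],[0,0,-0.18,0,0,0,-1]]
  ]
}}

```text
time_s: 18.6
ee_pos: [0.6028, -0.2585, 0.1043]
eef_rot: [-3.141, 0.001, 3.03]
force: [0.0, 0.2, -0.6]
grip_width: 0.0941
grip_force: 0.0
```

```bash
python3 go.py .4585 .131 .12 145.4;python3 - <<'E'
import cv2,numpy as np
from h import *
c=blobs(cv2.imread("pics/t3.png"),(250,205,282,236),"pale");q=plane("top",c,.052)[:,:2]*1000
print(cen(q));p=cv2.approxPolyDP(np.float32(q),4,True)[:,0];print(p)
e=np.roll(p,-1,0)-p;print(np.hypot(*e.T),np.degrees(np.arctan2(e[:,1],e[:,0]))%60)
E
```

```text
t 18.6 pos [ 0.6028 -0.2585  0.1043] rot [-1.7999e+02  3.0000e-02  1.7360e+02] w 0.0941 q [-0.46  0.62  1.29  0.    1.22 -1.92]
[0.4585, 0.131, 0.12, 145.4] [186.9 370.9 -15.9] [-0.     0.001  0.492]
[457.86554801 131.84840405]
[[480.21466 143.0131 ]
 [459.21774 154.6908 ]
 [440.9129  146.05965]
 [435.98975 120.99703]
 [451.63663 111.5771 ]
 [458.59543 114.45708]
 [456.89874 107.37123]
 [473.36118 115.17064]
 [476.31506 123.61969]
 [464.7832  121.77123]
 [478.20685 124.99254]]
[24.025799 20.237686 25.541576 18.263624  7.531213  7.286148 18.216543
  8.950526 11.679067 13.804748 18.132076] [30.918839 25.24495  18.88665  28.950699 22.48274  16.534225 25.350193
 10.729767  9.106552 13.494244 23.64244 ]
```

Converted, 371 mm / 500 = 0.742, 187 mm / 500 = 0.374, 0.492 rad / 2.0944 = 0.2349.

{"api": "arm_command", "payload": {
  "plan": [
    [[0.374,0.742,-0.032,0,0,0.2349,-1],[0.374,0.742,-0.032,0,0,0.2349,-1],[0.374,0.742,-0.032,0,0,0.2349,-1],[0.374,0.742,-0.032,0,0,0.2349,-1],[0.374,0.742,-0.032,0,0,0.2349,-1],[0.374,0.742,-0.032,0,0,0.2349,-1],[0.374,0.742,-0.032,0,0,0.2349,-1],[0.374,0.742,-0.032,0,0,0.2349,-1],[0.374,0.742,-0.032,0,0,0.2349,-1],[0.374,0.742,-0.032,0,0,0.2349,-1],[0.374,0.742,-0.032,0,0,0.2349,-1],[0.374,0.742,-0.032,0,0,0.2349,-1]]
  ],
  "squeeze": 15
}}

```text
time_s: 19.8
ee_pos: [0.4586, 0.1301, 0.1196]
eef_rot: [-3.141, -0.001, 2.537]
force: [-0.1, 0.1, -0.1]
grip_width: 0.0941
grip_force: 0.0
```

Converted, 20 mm / 500 = 0.04.

{"api": "arm_command", "payload": {
  "plan": [
    [[0,0,0.04,0,0,0,-1],[0,0,0.04,0,0,0,-1],[0,0,0.04,0,0,0,-1]]
  ]
}}

```text
time_s: 20.1
ee_pos: [0.4585, 0.1303, 0.1002]
eef_rot: [-3.141, -0.001, 2.537]
force: [0.4, 1.3, 0.1]
grip_width: 0.0938
grip_force: 0.0
```

```bash
python3 go.py .4585 .131 .0355 145.4
```

```text
t 20.1 pos [0.4585 0.1303 0.1002] rot [-1.7996e+02 -4.0000e-02  1.4533e+02] w 0.0938 q [ 0.2   0.26  1.84 -0.    1.05 -0.77]
[0.4585, 0.131, 0.0355, 145.4] [ 0.3  0.6 64.7] [-0.001 -0.001 -0.001]
```

Converted, 65 mm / 500 = 0.13, 64 mm / 500 = 0.128.

{"api": "arm_command", "payload": {
  "plan": [
    [[0,0.002,0.06,0,0,0,-1],[0,0.002,0.1,0,0,0,-1],[0,0.002,0.12,0,0,0,-1],[0,0.002,0.128,0,0,0,-1],[0,0.002,0.13,0,0,0,-1],[0,0.002,0.13,0,0,0,0],[0,0.002,0.13,0,0,0,1],[0,0.002,0.13,0,0,0,1],[0,0.002,0.13,0,0,0,1],[0,0.002,0.13,0,0,0,1],[0,0.002,0.13,0,0,0,1],[0,0.002,0.13,0,0,0,1]]
  ]
}}

```text
time_s: 21.3
ee_pos: [0.459, 0.1319, 0.0352]
eef_rot: [3.142, -0.0, 2.538]
force: [-0.0, -0.8, 0.8]
grip_width: 0.0459
grip_force: 15.0
```

```bash
python3 go.py .447 -.3095 .12 145.4
```

```text
t 21.3 pos [0.459  0.1319 0.0352] rot [180.   -0.  145.4] w 0.0459 q [ 0.2   0.37  1.88  0.    0.9  -0.76]
[0.447, -0.3095, 0.12, 145.4] [-240.8 -370.1  -84.8] [ 0. -0.  0.]
```

Converted, -370 mm / 500 = -0.74, -241 mm / 500 = -0.482.

{"api": "arm_command", "payload": {
  "plan": [
    [[0,0,-0.016,0,0,0,1],[0,0,-0.07,0,0,0,1],[0,0,-0.14,0,0,0,1],[-0.482,-0.74,-0.17,0,0,0,1],[-0.482,-0.74,-0.17,0,0,0,1],[-0.482,-0.74,-0.17,0,0,0,1],[-0.482,-0.74,-0.17,0,0,0,1],[-0.482,-0.74,-0.17,0,0,0,1],[-0.482,-0.74,-0.17,0,0,0,1],[-0.482,-0.74,-0.17,0,0,0,1],[-0.482,-0.74,-0.17,0,0,0,1],[-0.482,-0.74,-0.17,0,0,0,1]]
  ]
}}

```text
time_s: 22.5
ee_pos: [0.4467, -0.3121, 0.121]
eef_rot: [-3.141, 0.001, 2.537]
force: [0.3, 0.4, -0.0]
grip_width: 0.046
grip_force: 15.0
```

{"api": "arm_command", "payload": {
  "plan": [
    [[0,0,0,0,0,0,1],[0,0,0,0,0,0,1],[0,0,0,0,0,0,1]]
  ]
}}

```text
time_s: 22.8
ee_pos: [0.4474, -0.3085, 0.1204]
eef_rot: [3.141, -0.0, 2.539]
force: [0.3, 0.0, -1.0]
grip_width: 0.0458
grip_force: 15.0
```

```bash
python3 go.py .447 -.3095 .014 145.4
```

```text
t 22.8 pos [ 0.4474 -0.3085  0.1204] rot [ 1.7999e+02 -2.0000e-02  1.4545e+02] w 0.0458 q [-0.67  0.37  1.64  0.    1.14 -1.64]
[0.447, -0.3095, 0.014, 145.4] [ -0.3  -1.  106.4] [ 0.    -0.     0.001]
```

Converted, 106 mm / 500 = 0.212, 105 mm / 500 = 0.21.

{"api": "arm_command", "payload": {
  "plan": [
    [[0,-0.002,0.08,0,0,0,1],[0,-0.002,0.15,0,0,0,1],[0,-0.002,0.19,0,0,0,1],[0,-0.002,0.204,0,0,0,1],[0,-0.002,0.21,0,0,0,1],[0,-0.002,0.212,0,0,0,1],[0,-0.002,0.212,0,0,0,1],[0,-0.002,0.212,0,0,0,1]]
  ]
}}

```text
time_s: 23.6
ee_pos: [0.4471, -0.3106, 0.0151]
eef_rot: [-3.141, 0.001, 2.538]
force: [0.8, -0.1, -0.0]
grip_width: 0.0456
grip_force: 15.0
```

Converted, -100 mm / 500 = -0.2, -60 mm / 500 = -0.12.

{"api": "arm_command", "payload": {
  "plan": [
    [[0,0,0.002,0,0,0,1],[0,0,0.002,0,0,0,0.2],[0,0,0.002,0,0,0,-0.5],[0,0,0.002,0,0,0,-0.7],[0,0,0.002,0,0,0,-1],[0,0,-0.04,0,0,0,-1],[0,0,-0.12,0,0,0,-1],[0,0,-0.2,0,0,0,-1],[0,0,-0.2,0,0,0,-1],[0,0,-0.2,0,0,0,-1]]
  ]
}}

```text
time_s: 24.6
ee_pos: [0.4468, -0.3104, 0.1145]
eef_rot: [-3.141, 0.001, 2.538]
force: [0.4, 0.0, -1.0]
grip_width: 0.0937
grip_force: 0.0
```

```bash
python3 - <<'E'
import cv2,numpy as np
from h import *
np.set_printoptions(precision=4,suppress=True)
t,dt=cams.camera("top");s,ds=cams.camera("side");cv2.imwrite("pics/t4.png",t);cv2.imwrite("pics/s4.png",s)
ca,cb=blobs(t,(240,190,296,252),"brown"),blobs(s,(236,180,290,225),"brown")
print(tri(cen(ca),cen(cb)))
for n,c in(("top",ca),("side",cb)):
    q=plane(n,c,.026)[:,:2]*1000;print(n,cen(q),cv2.minAreaRect(np.float32(q)))
E
python3 go.py .458 .1285 .10 206.7
```

```text
t 24.7 pos [ 0.4462 -0.31    0.1129] rot [ 1.7999e+02 -1.2000e-01  1.4540e+02] w 0.0937 q [-0.67  0.38  1.64 -0.    1.12 -1.64]
[0.458, 0.1285, 0.1, 206.7] [239.2 367.6  13.4] [ 1.00e-03 -2.00e-03 -1.07e+00]Traceback (most recent call last):
  File "<stdin>", line 5, in <module>
  File "h.py", line 21, in blobs
    c=max(cv2.findContours(k,cv2.RETR_EXTERNAL,cv2.CHAIN_APPROX_NONE)[0],key=cv2.contourArea)[:,0].astype(float)
      ~~~^^^^^^^^^^^^^^^^^^^^^^^^^^^^^^^^^^^^^^^^^^^^^^^^^^^^^^^^^^^^^^^^^^^^^^^^^^^^^^^^^^^^
ValueError: max() iterable argument is empty
```

View pics/s4.png

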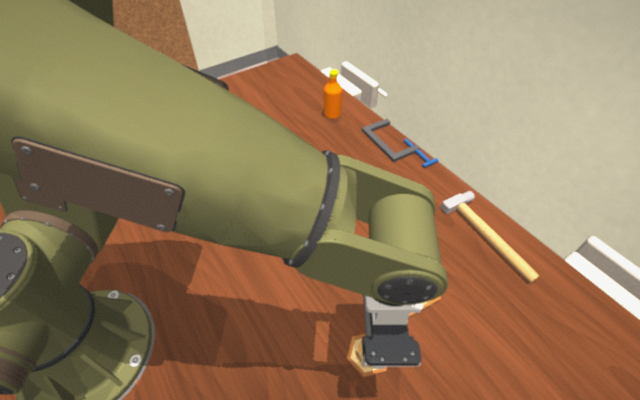

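In this side picture the arm hides the chassis, and the weight is just visible in the hex tray at (363,355). I measure the chassis from the top picture before moving.

Run:
```python
import cv2,numpy as np
from h import *
t=cv2.imread("pics/t4.png")
c=blobs(t,(240,190,296,252),"brown");q=plane("top",c,.026)[:,:2]*1000;print(cen(q),cv2.minAreaRect(np.float32(q)))
```

```text
[457.93082459 128.10376677] ((458.04339599609375, 128.357666015625), (110.09327697753906, 53.756717681884766), 26.69911766052246)
```

Converted, 368 mm / 500 = 0.736, 239 mm / 500 = 0.478, -1.07 rad / 2.0944 = -0.5109.

{"api": "arm_command", "payload": {
  "plan": [
    [[0.478,0.736,0.026,0,0,-0.5109,-1],[0.478,0.736,0.026,0,0,-0.5109,-1],[0.478,0.736,0.026,0,0,-0.5109,-1],[0.478,0.736,0.026,0,0,-0.5109,-1],[0.478,0.736,0.026,0,0,-0.5109,-1],[0.478,0.736,0.026,0,0,-0.5109,-1],[0.478,0.736,0.026,0,0,-0.5109,-1],[0.478,0.736,0.026,0,0,-0.5109,-1],[0.478,0.736,0.026,0,0,-0.5109,-1],[0.478,0.736,0.026,0,0,-0.5109,-1],[0.478,0.736,0.026,0,0,-0.5109,-1],[0.478,0.736,0.026,0,0,-0.5109,-1]]
  ],
  "squeeze": 25
}}

```text
time_s: 25.9
ee_pos: [0.4586, 0.1274, 0.1005]
eef_rot: [3.141, -0.001, -2.676]
force: [-0.3, 0.6, 0.6]
grip_width: 0.0942
grip_force: 0.0
```

{"api": "arm_command", "payload": {
  "plan": [
    [[0,0,0,0,0,0,-1],[0,0,0,0,0,0,-1],[0,0,0,0,0,0,-1]]
  ]
}}

```text
time_s: 26.2
ee_pos: [0.459, 0.1277, 0.1012]
eef_rot: [-3.142, 0.0, -2.676]
force: [-0.2, -0.9, -0.0]
grip_width: 0.094
grip_force: 0.0
```

```bash
python3 go.py .458 .1285 .009 206.7
python3 - <<'E'
from station import cams
import cv2
for n in("top","side"):cv2.imwrite(f"pics/{n}5.png",cams.camera(n)[0])
E
```

```text
t 26.2 pos [0.459  0.1277 0.1012] rot [-180.      0.   -153.35] w 0.094 q [ 0.19  0.26  1.84 -0.    1.05 -1.84]
[0.458, 0.1285, 0.009, 206.7] [ 0.6  1.2 92.2] [-0.     0.    -0.001]
```

View pics/side5.png

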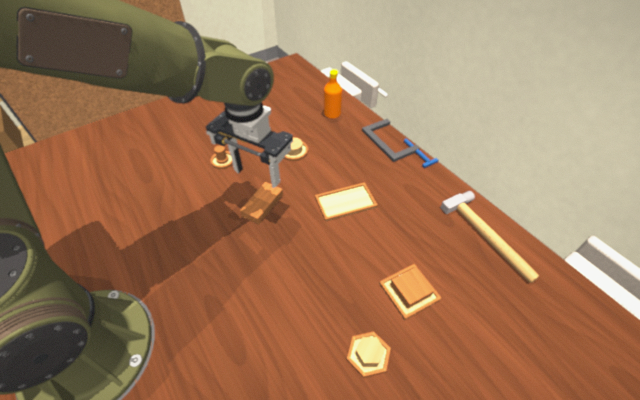

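The deck (412,285) and the weight (368,350) sit in their trays, and the gripper spans the chassis at (262,202). Grasp it.

Converted, 92 mm / 500 = 0.184, 90 mm / 500 = 0.18.

{"api": "arm_command", "payload": {
  "plan": [
    [[0.002,0.002,0.08,0,0,0,-1],[0.002,0.002,0.14,0,0,0,-1],[0.002,0.002,0.168,0,0,0,-1],[0.002,0.002,0.18,0,0,0,-1],[0.002,0.002,0.184,0,0,0,-1],[0.002,0.002,0.184,0,0,0,0],[0.002,0.002,0.184,0,0,0,1],[0.002,0.002,0.184,0,0,0,1],[0.002,0.002,0.184,0,0,0,1],[0.002,0.002,0.184,0,0,0,1],[0.002,0.002,0.184,0,0,0,1],[0.002,0.002,0.184,0,0,0,1]]
  ]
}}

```text
time_s: 27.5
ee_pos: [0.4577, 0.1287, 0.0094]
eef_rot: [-3.141, 0.0, -2.675]
force: [-0.8, -0.6, 3.7]
grip_width: 0.0535
grip_force: 25.0
```

```bash
python3 go.py .639 .018 .09 164.4
```

```text
t 27.5 pos [0.4577 0.1287 0.0094] rot [-1.7999e+02  1.0000e-02 -1.5329e+02] w 0.0535 q [ 0.2   0.41  1.89 -0.    0.84 -1.84]
[0.639, 0.018, 0.09, 164.4] [-112.2 -180.4  -80.6] [-0.     0.     0.739]
```

Converted, -180 mm / 500 = -0.36, -112 mm / 500 = -0.224, 0.739 rad / 2.0944 = 0.3528.

{"api": "arm_command", "payload": {
  "plan": [
    [[0,0,-0.016,0,0,0,1],[0,0,-0.07,0,0,0,1],[0,0,-0.14,0,0,0,1],[-0.224,-0.36,-0.162,0,0,0.3528,1],[-0.224,-0.36,-0.162,0,0,0.3528,1],[-0.224,-0.36,-0.162,0,0,0.3528,1],[-0.224,-0.36,-0.162,0,0,0.3528,1],[-0.224,-0.36,-0.162,0,0,0.3528,1],[-0.224,-0.36,-0.162,0,0,0.3528,1],[-0.224,-0.36,-0.162,0,0,0.3528,1],[-0.224,-0.36,-0.162,0,0,0.3528,1],[-0.224,-0.36,-0.162,0,0,0.3528,1]]
  ]
}}

```text
time_s: 28.7
ee_pos: [0.6379, 0.0191, 0.0906]
eef_rot: [3.142, 0.0, 2.872]
force: [-1.2, 0.3, -1.4]
grip_width: 0.0538
grip_force: 25.0
```

```bash
python3 go.py .639 .018 .014 164.4
```

```text
t 28.7 pos [0.6379 0.0191 0.0906] rot [180.     0.   164.54] w 0.0538 q [-0.03  0.6   1.36  0.    1.18 -1.33]
[0.639, 0.018, 0.014, 164.4] [-1.3 -0.8 76.6] [0.    0.    0.002]
```

Converted, 77 mm / 500 = 0.154, 76 mm / 500 = 0.152.

{"api": "arm_command", "payload": {
  "plan": [
    [[-0.002,-0.002,0.06,0,0,0,1],[-0.002,-0.002,0.11,0,0,0,1],[-0.002,-0.002,0.136,0,0,0,1],[-0.002,-0.002,0.146,0,0,0,1],[-0.002,-0.002,0.152,0,0,0,1],[-0.002,-0.002,0.154,0,0,0,1],[-0.002,-0.002,0.154,0,0,0,1],[-0.002,-0.002,0.154,0,0,0,1]]
  ]
}}

```text
time_s: 29.5
ee_pos: [0.6396, 0.017, 0.014]
eef_rot: [3.141, 0.001, 2.869]
force: [-0.0, 0.2, -0.0]
grip_width: 0.054
grip_force: 25.0
```

Run:
```python
from station import cams
import cv2
s=cams.camera("side")[0];cv2.imwrite("pics/s6.png",cv2.resize(s[130:250,270:420],None,fx=4,fy=4,interpolation=cv2.INTER_CUBIC))
```

```text
(no output)
```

View pics/s6.png

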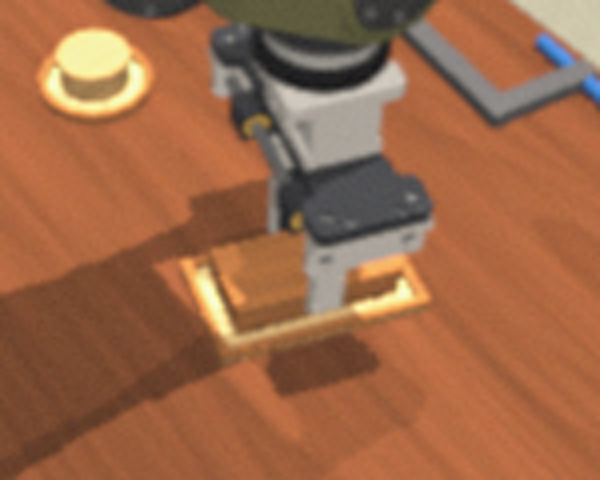

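The crop shows the chassis inside the long tray, spanning (215,255) to (410,280) and aligned with the rim. Release it and back off.

Converted, -140 mm / 500 = -0.28, -100 mm / 500 = -0.2.

{"api": "arm_command", "payload": {
  "plan": [
    [[0,0,0.001,0,0,0,1],[0,0,0.001,0,0,0,0.2],[0,0,0.001,0,0,0,-0.6],[0,0,0.001,0,0,0,-0.7],[0,0,0.001,0,0,0,-1],[0,0,-0.04,0,0,0,-1],[0,0,-0.12,0,0,0,-1],[0,0,-0.2,0,0,0,-1],[0,0,-0.28,0,0,0,-1],[0,0,-0.28,0,0,0,-1]]
  ]
}}

```text
time_s: 30.55
ee_pos: [0.6413, 0.017, 0.1593]
eef_rot: [3.139, 0.009, 2.869]
force: [0.5, -0.2, -0.5]
grip_width: 0.0938
grip_force: 0.0
```

Converted, 200 mm / 500 = 0.4, -40 mm / 500 = -0.08.

{"api": "arm_command", "payload": {
  "plan": [
    [[0.4,0,-0.08,0,0,0,-1],[0.4,0,-0.08,0,0,0,-1],[0.4,0,-0.08,0,0,0,-1],[0.4,0,-0.08,0,0,0,-1],[0.4,0,-0.08,0,0,0,-1],[0.4,0,-0.08,0,0,0,-1],[0.4,0,-0.08,0,0,0,-1]]
  ]
}}

```text
time_s: 31.25
ee_pos: [0.4474, 0.0708, 0.1929]
eef_rot: [-3.142, -0.0, 2.869]
force: [0.3, 0.6, -0.1]
grip_width: 0.0941
grip_force: 0.0
```

Run:
```python
from station import cams
from h import *
np.set_printoptions(precision=1,suppress=True)
t,dt=cams.camera("top");s,ds=cams.camera("side");cv2.imwrite("pics/t7.png",t);cv2.imwrite("pics/s7.png",s)
# top-face points of each piece from depth, around its tray
for n,d in(("top",dt),("side",ds)):
    v,u=np.mgrid[0:400,0:640];uv=np.c_[u.ravel(),v.ravel()];o,r=rays(n,uv);P=o+r*d.ravel()[:,None]
    for k,c,h in(("long",(.639,.018),.030),("square",(.602,-.2575),.030),("round",(.632,.258),.030),("hex",(.447,-.3095),.030),("small",(.4435,.339),.046)):
        m=(d.ravel()>0)&(np.hypot(*(P[:,:2]-c).T)<.07)&(abs(P[:,2]-h)<.006);q=P[m]
        if m.sum()>4:
            a=np.c_[q[:,:2]-q[:,:2].mean(0),np.ones(len(q))];g=np.linalg.lstsq(a,q[:,2],rcond=None)[0]
            print(n,k,m.sum(),"off mm",(q[:,:2].mean(0)-c)*1000,"z %.1f"%(np.median(q[:,2])*1000),"tilt",round(np.hypot(*g[:2]),2))
```

```text
top long 767 off mm [-1.  -1.8] z 29.1 tilt 0.0
top square 546 off mm [-0.4 -0.1] z 29.1 tilt 0.0
top round 265 off mm [-1.3  0.9] z 29.2 tilt 0.03
top hex 280 off mm [ 0.3 -0.4] z 29.6 tilt 0.01
top small 87 off mm [-0.4  0.1] z 45.7 tilt 0.07
side long 772 off mm [-2.9 -2.6] z 29.7 tilt 0.02
side square 911 off mm [-0.9 -2.5] z 29.1 tilt 0.01
side round 196 off mm [-2.7 -2.1] z 29.6 tilt 0.04
side hex 595 off mm [-0.4 -2. ] z 29.9 tilt 0.03
side small 65 off mm [-0.3 -2.1] z 45.9 tilt 0.1
```

View pics/t7.png

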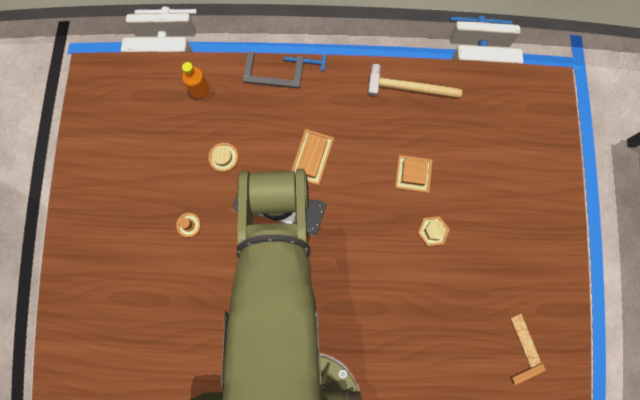

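View pics/s7.png

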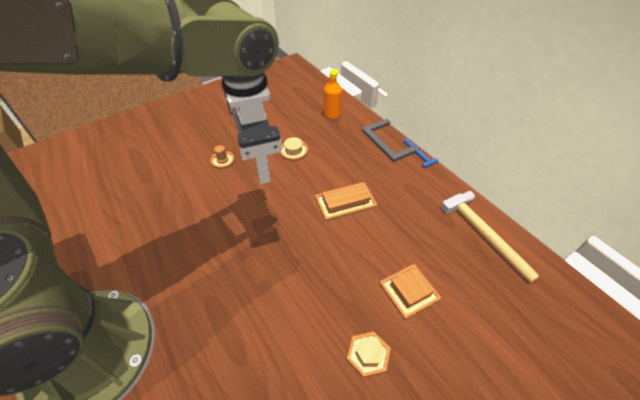

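The top picture shows each piece in its own tray: chassis (313,156), deck (414,172), turntable (222,156), weight (433,230), post (187,224). The side picture agrees, with the gripper clear of everything. Offsets are under 4 mm, and the top faces stand at about 29–30 mm (post 46 mm), so all five lie flat.

```bash
python3 -c "from station import ctrl;print(ctrl.hand_in())"
```

```text
the job is handed in; nothing more can be done
None
```

I handed the job in at about 31 s: all five pieces were in their own trays, upright and within about 4 mm of centre by my measurements, but the hand-in gave no verdict.

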